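# Put the eye-examination kit back in its shadow trays

## Robot

A 7-joint arm with a two-finger parallel gripper is mounted at the origin on a cart in front of the work surface, level with it; the furniture and walls round the work are solid. World frame = base frame: x ahead of the robot, y to its left, z up, the work surface at z = 0. Lengths are in m, angles in rad, forces in N, time in s.
With the tool pointing down it reaches from about 0.4 to 0.875 m from the base axis. Payload 19.3 kg.
Tool frame: the origin (TCP) lies midway between the tips of the shut fingers; the grasp point (between the pads) lies 19 mm behind it (bot.pinch_z is the distance from the TCP to the grasp point, in m); z points along the fingers, y is the line along which they close (so a half turn about z gives the same grasp; the last joint's range is limited). The gripper opens to 85 mm and grips with 20 to 120 N. Pads are 22 mm wide; open, the fingers measure 114 mm over their backs; the gripper's body (76 mm by 85 mm) begins 54 mm behind the grasp point. The pads swing forward as they close: fully open they stand 13 mm farther back than shut.
Start: joints at [-1.216, 0.521, -0.036, 1.599, 0.021, 1.021, -0.113], TCP at [0.258, 0.569, 0.231] pointing down, gripper open.
Joint ranges: [-2.91, 2.91], [-0.3, 2.13], [-1.5, 1.42], [0.17, 2.43], [-1.26, 4.41], [0.16, 1.93], [-2.52, 2.52]. Speed limits (rad/s): [1.89, 1.89, 2.39, 2.39, 3.01, 3.01, 3.01].

## Interface

Orientations are given as [roll, pitch, yaw] about the fixed x, y, z axes, in that order (R = Rz(yaw) Ry(pitch) Rx(roll)).
In Python, from workcell import observe, viewer, bot gives the robot as it stands. The module is installed in compiled form; this text tells all that it offers.
- The arm moves only by the tool play_rows, never from a script. Its argument "motion" is a list of rows, each a list of 7 numbers: the shift along the tool's x, y, z in cm, then the turn, a rotation vector about the tool's x, y, z in rad, then the opening, from -1 (shut) to 1 (fully open), so that 0 is half open. A call has exactly 5 rows; each row is the pose to reach, as a shift and turn from the pose commanded when the call began, along the tool's axes at that moment; what a row does not reach only later rows make up. A row lasts 1/10 s, in which the tool goes at most 50 mm and 8.59 degrees, less where a joint would pass 70% of its speed; a pose out of reach is approached as far as the arm can. A call with a gripper value outside its range is refused whole. The fingers move at their own pace and stop on an object; "squeeze" is the grip in N (left out, the last holds). Time passes only in rows, so rows that repeat a pose let the fingers close, or fill a call up. It gives the time, the measured TCP pose, the force, the opening and the grip force at its end, in the units of the state.
- observe(): the state, without advancing time (a new reading comes with each control period).
- viewer.grab_frame(name): name is "scene" or "top" or "wrist"; returns (picture, depth): 480x640x3 uint8, red, green, blue; 480x640 float32, m along the optical axis (not along the pixel's ray), 0 where there is no reading.
- viewer.camera_info(name): a dict with "fx", "fy", "cx", "cy" (pixels), "k1" (the pictures are not rectified: a ray, as slopes to the right and down, at radius r is drawn at 1 + k1 r^2 times it, then the intrinsics apply), "R" (3x3) and "t" (3): a world point X has camera coordinates R X + t. Camera axes: x right, y down, z forward; pixel columns grow to the right and rows downward; lengths in m; the calibration is good to about 2 mm. A picture is of the moment at which its call begins: read the wrist's pose just before it. camera_info takes no time and is no camera call; for the wrist camera it gives the pose at the moment of the call.
- bot.job_done(): hands the job in; it is judged then, once.
The state is a dict: "clock": time; "qpos": joint angles; "qd": joint speeds; "joint_efforts": joint torques, N m; "position": TCP position; "tool_rot": TCP orientation; "force": force on the tool from outside, world axes, zero at the start; "moment": the same for the moment, N m; "grip_width": finger opening in m; "finger_force": force on a finger pad.
Only numpy, scipy, OpenCV 4.12 (cv2) and the standard library are available. Lean on these libraries where they do the work, as an engineer would, in place of code of your own. Each camera call takes 0.05 s, during which the arm holds its last target. There are 200 camera calls.

## Task

Get the eye-examination kit ready for the next patient: put the trial lens, the penlight, the stand magnifier and the little strip box each into the small white tray that carries its silhouette, lying flat on the tray's floor inside the raised outline, the lens with its tab in the tab channel. Let go of everything, and leave the drop bottle and the gel bottle standing where they are.

Things in the scene. Friction and masses are not known exactly. Their poses are not given: they have to be found in the camera images.
- trial_lens: Trial lens lying flat: pale metal rim, 38 mm across, 8 mm high (taken as a solid disc), with a small red tab, 8 mm wide and 16 mm long, sticking out; 53 mm long in all. Origin: on its underside, in the middle of the 53 mm length; the rim's centre is 7.5 mm from it along +y, the tab points to -y and ends at y = -27 mm; z up. 12 g. Easily grasped across the rim, along its x.
- penlight: Slim pale pocket light lying down, 14 mm wide (x), 120 mm long (y), 14 mm high; origin in the middle of its underside, z up. 35 g. It may lie in its tray either way round.
- loupe: Stand magnifier: black round barrel standing upright, 36 mm across, 26 mm high; origin in the middle of its underside, z up. 50 g.
- strip_box: Small orange cardboard box lying flat, 30 mm wide (x), 66 mm long (y), 22 mm high; origin in the middle of its underside, z up. It may lie in its tray either way round.
- lens_tray: Tray for the trial lens, 90 mm (x) by 88 mm (y). Fixed. White base 4 mm thick with grey round-topped ribs 6 mm wide, top 10 mm above the desk, and a dark silhouette. Origin: centre of the underside, on the desk. Lens origin belongs on this origin, axes alike: round part 50 mm inside, centred at y = +7.5 mm; tab channel 20 mm inside, to y = -34 mm. No ribs at the +x and -x sides (37 mm gaps for fingers). 6 mm play; fits only one way round.
- penlight_tray: Tray for the penlight, 52 mm (x) by 156 mm (y). Fixed. White base 4 mm thick with grey round-topped ribs 6 mm wide, top 10 mm above the desk, and a dark silhouette. Origin: centre of the underside, on the desk. Outline: a slot along y, 30 by 136 mm inside, no ribs in the middle 46 mm of its long sides (gaps for fingers). 8 mm play.
- loupe_tray: Tray for the stand magnifier, 74 mm square. Fixed. White base 4 mm thick with grey round-topped ribs 6 mm wide, top 10 mm above the desk, and a dark silhouette. Origin: centre of the underside, on the desk. The outline is a closed circle, 52 mm across inside, centred on the origin. 8 mm play all round.
- strip_tray: Tray for the strip box, 66 mm (x) by 102 mm (y). Fixed. White base 4 mm thick with grey round-topped ribs 6 mm wide, top 10 mm above the desk, and a dark silhouette. Origin: centre of the underside, on the desk. The outline is a closed rectangle, 46 mm (x) by 82 mm (y) inside. 8 mm play all round.
- drop_bottle: Bystander: small white drop bottle with a blue cap, 27 mm across, 68 mm tall, standing loose near the things. Origin in the middle of its underside.
- gel_bottle: Bystander: white gel bottle, 44 mm across, 85 mm tall, standing loose behind the trays. Origin in the middle of its underside.
Not all that is in view belongs to the job. What is meant by the strip_box is not green, and is the larger of those in its own colour.

How it is judged:
At the end, for the whole second after the job is handed in: Each thing at rest flat on its own tray's floor (tilt 0.06 rad; underside 2-6 mm above the desk), origins within 11 mm (lens, loupe) or 12 mm; in line within 0.5 (lens, tab in channel), 0.2 (penlight), 0.35 rad (box). Both bottles upright, moved under 20 mm (horizontal distance between trial_lens and lens_tray below 0.011 m and z of trial_lens in the frame of lens_tray between 0.002 and 0.006 m and angle between each of trial_lens, penlight, loupe, strip_box's own z axis and vertical below 0.06 rad and linear speed of each of trial_lens, penlight, loupe, strip_box below 0.02 m/s and angular speed of each of trial_lens, penlight, loupe, strip_box below 0.2 rad/s and angle between the y axis of trial_lens and the y axis of lens_tray, either way round below 0.5 rad and horizontal distance between penlight and penlight_tray below 0.012 m and z of penlight in the frame of penlight_tray between 0.002 and 0.006 m and angle between the y axis of penlight and the y axis of penlight_tray, either way round below 0.2 rad and horizontal distance between loupe and loupe_tray below 0.011 m and z of loupe in the frame of loupe_tray between 0.002 and 0.006 m and horizontal distance between strip_box and strip_tray below 0.012 m and z of strip_box in the frame of strip_tray between 0.002 and 0.006 m and angle between the y axis of strip_box and the y axis of strip_tray, either way round below 0.35 rad and not (distance of drop_bottle from where it was at the start of the episode above 0.02 m or angle between drop_bottle's own z axis and vertical above 0.3 rad) and not (distance of gel_bottle from where it was at the start of the episode above 0.02 m or angle between gel_bottle's own z axis and vertical above 0.3 rad)); the robot touches nothing.
It fails at once if the drop bottle is knocked over or shifted by more than 20 mm (distance of drop_bottle from where it was at the start of the episode above 0.02 m or angle between drop_bottle's own z axis and vertical above 0.3 rad).
It fails at once if the gel bottle is knocked over or shifted by more than 20 mm (distance of gel_bottle from where it was at the start of the episode above 0.02 m or angle between gel_bottle's own z axis and vertical above 0.3 rad).
It also fails if it takes over 99 s, if anything falls off the work surface, if the arm or the gripper's body presses on something with over 40 N, if the wrist force passes 120 N, or if a joint passes its speed limit or range.

## Working session

There is one attempt and no reset: what is moved stays moved. The work goes in short steps, Python scripts to look and compute and a tool call to move; the robot and the scene stay as the last step left them, time stands still between calls to the robot, and variables do not carry over. Pictures are saved under pics/ and viewed, at most 15 in all, crops included, and the job is handed in when it is done.

Besides the shell and the picture viewer there is one more tool, called after "Call:" by a JSON object that holds its "name" and its "arguments". play_rows: Moves the arm, as the interface text tells. Its arguments: {"type":"object","properties":{"motion":{"type":"array"},"squeeze":{"type":"number"}},"required":["motion"]}

```bash
mkdir -p pics; python3 - <<'E'
from workcell import observe, viewer, bot
import cv2,numpy as np
s=observe();print(s['clock'],s['position'],s['tool_rot'],s['grip_width'],bot.pinch_z)
for n in ("scene","top"):
    p,d=viewer.grab_frame(n);cv2.imwrite(f'pics/{n}0.png',p[:,:,::-1]);np.save(f'{n}0.npy',d)
    print(n,{k:np.round(v,4).tolist() for k,v in viewer.camera_info(n).items()},(d>0).mean())
E
```

```text
0.0 [0.25748316 0.56915858 0.23076072] [-3.14052568e+00  8.44093662e-05  2.71678293e+00] 0.08541553125665977 0.0187
scene {'fx': 491.936, 'fy': 491.936, 'cx': 315.845, 'cy': 229.9661, 'k1': -0.0291, 'R': [[0.454, -0.8909, -0.008], [-0.3836, -0.1874, -0.9043], [0.8042, 0.4136, -0.4269]], 't': [-0.2799, 0.2795, 0.8215]} 0.9905338541666666
top {'fx': 433.9493, 'fy': 433.9493, 'cx': 317.9955, 'cy': 240.5914, 'k1': -0.0483, 'R': [[-0.0056, -0.9998, 0.0177], [-0.9923, 0.0034, -0.1239], [0.1238, -0.0182, -0.9921]], 't': [-0.0015, 0.5991, 1.0464]} 0.9075813802083333
```

View pics/top0.png

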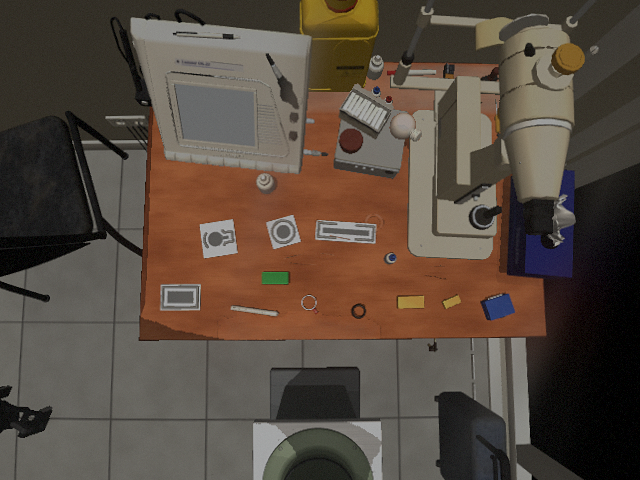

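View pics/scene0.png

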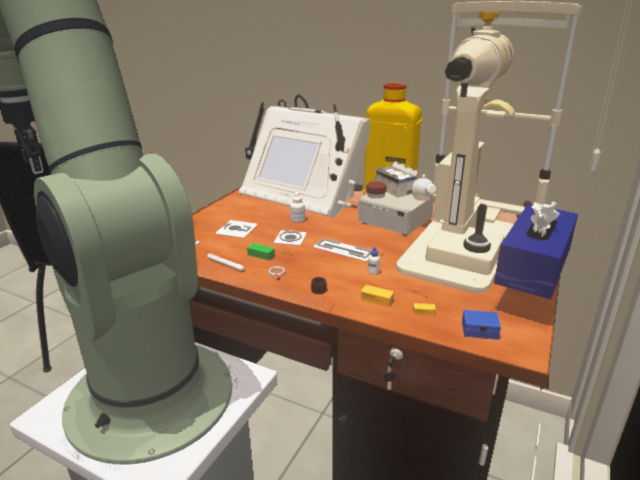

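The top view shows the trays: lens (218,239), loupe (283,232), penlight (346,232) and strip (180,297). The objects are the penlight (255,310), lens (309,302), loupe (359,311) and strip box (411,302). The drop bottle is at (391,258) and the gel bottle at (265,183). The green box and the small orange box are decoys.

```bash
cat > h.py <<'E'
from workcell import observe, viewer, bot
import cv2,numpy as np
from scipy.spatial.transform import Rotation as Ro
def ray(ci,uv,z):
    uv=np.atleast_2d(np.asarray(uv,float))
    K=np.array([[ci['fx'],0,ci['cx']],[0,ci['fy'],ci['cy']],[0,0,1.]])
    n=cv2.undistortPoints(uv[:,None,:],K,np.array([ci['k1'],0,0,0.]))[:,0]
    R=np.asarray(ci['R']);t=np.asarray(ci['t'])
    d=np.c_[n,np.ones(len(n))]@R; c=-R.T@t
    return c+d*((z-c[2])/d[:,2])[:,None]
def proj(ci,X):
    p=np.atleast_2d(X)@np.asarray(ci['R']).T+ci['t'];n=p[:,:2]/p[:,2:]
    r2=(n**2).sum(1,keepdims=True);n=n*(1+ci['k1']*r2)
    return n*[ci['fx'],ci['fy']]+[ci['cx'],ci['cy']]
def rect(mask,ci,z):
    """largest blob -> centre, long-axis yaw, sizes (on plane z)"""
    cs,_=cv2.findContours(mask.astype(np.uint8),cv2.RETR_EXTERNAL,cv2.CHAIN_APPROX_NONE)
    c=max(cs,key=cv2.contourArea)[:,0]
    w=ray(ci,c,z)[:,:2]
    (x,y),(a,b),_=r=cv2.minAreaRect((w*1000).astype(np.float32))
    q=cv2.boxPoints(r);e=[q[1]-q[0],q[2]-q[1]];e=max(e,key=np.linalg.norm)
    return np.array([x,y])/1000,np.arctan2(e[1],e[0])%np.pi,sorted([a,b])
def goto(x,y,z,yaw):
    """shift (cm) and rotvec in tool frame to put TCP at x,y,z pointing down, tool y axis at angle yaw (mod pi)"""
    s=observe();R0=Ro.from_euler('xyz',s['tool_rot'])
    best=None
    for k in (0,1):
        Rt=Ro.from_euler('xyz',[np.pi,0,yaw+np.pi/2+k*np.pi])
        rv=(R0.inv()*Rt).as_rotvec()
        if best is None or np.linalg.norm(rv)<np.linalg.norm(best): best=rv
    print('shift cm',np.round(R0.inv().apply(np.array([x,y,z])-s['position'])*100,2),'turn',np.round(best,3),'clock',s['clock'],'q7',round(s['qpos'][6],2))
E
python3 - <<'E'
from h import *
p=cv2.imread('pics/top0.png');ci=viewer.camera_info('top');h=cv2.cvtColor(p,cv2.COLOR_BGR2HSV)
v=np.zeros(p.shape[:2],bool)
def win(u,w,r):
    m=v.copy();m[w-r:w+r,u-r:u+r]=1;return m
white=(h[...,1]<60)&(h[...,2]>90)
for n,u,w,r,z in [('lens_tray',218,239,26,.004),('loupe_tray',283,232,24,.004),('strip_tray',180,297,26,.004),('pen_tray',346,232,34,.004),('penlight',255,310,30,.012),('lens',309,302,14,.006)]:
    m=white&win(u,w,r);m=cv2.morphologyEx(m.astype(np.uint8),cv2.MORPH_CLOSE,np.ones((3,3)))
    print(n,rect(m,ci,z))
org=(abs(h[...,0].astype(int)-21)<5)&(h[...,1]>120)&(h[...,2]>150)
print('strip',rect(org&win(411,302,22),ci,.022))
blk=(h[...,2]<70)
print('loupe',rect(blk&win(359,311,14),ci,.026))
for n,u,z in [('drop',(391,257),.06),('gel',(265,178),.085)]:print(n,ray(ci,u,z))
c=cv2.resize(p[200:330,150:440],None,fx=2.75,fy=2.75,interpolation=cv2.INTER_CUBIC);cv2.imwrite('pics/c.png',c)
E
```

```text
lens_tray (array([0.61038196, 0.25218275]), np.float32(0.1520168), [87.1635513305664, 89.2999496459961])
loupe_tray (array([0.62731213, 0.08574213]), np.float32(1.8463223), [73.06687927246094, 74.31689453125])
strip_tray (array([0.46047794, 0.34617908]), np.float32(1.5689946), [65.4640121459961, 102.1671142578125])
pen_tray (array([ 0.62716406, -0.07566404]), np.float32(1.4962744), [51.56605529785156, 156.3272705078125])
penlight (array([0.42633121, 0.1569333 ]), np.float32(1.4338751), [11.464083671569824, 117.1109619140625])
lens (array([0.43966223, 0.02058441]), np.float32(1.4944663), [21.757631301879883, 38.346290588378906])
strip (array([ 0.44516083, -0.23599194]), np.float32(1.6081612), [27.796846389770508, 64.15239715576172])
loupe (array([ 0.42409247, -0.10392915]), np.float32(3.127517), [32.36111068725586, 34.45301818847656])
drop [[ 0.55522383 -0.1819569   0.06      ]]
gel [[0.74677932 0.12461222 0.085     ]]
```

View pics/c.png

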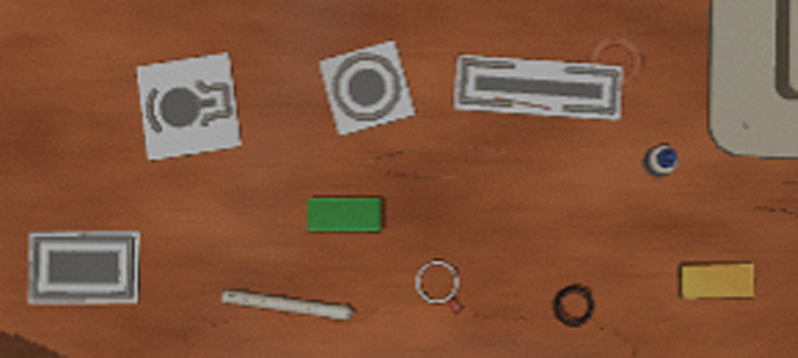

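```bash
python3 - <<'E'
from h import *
goto(.426,.157,.16,-.137)
s=observe();R=Ro.from_euler('xyz',s['tool_rot']);c=viewer.camera_info('wrist');Rc=np.array(c['R'])
print('cam in tool',R.inv().apply(-Rc.T@c['t']-s['position']),R.inv().apply(Rc.T@[0,0,1]),{k:c[k] for k in('fx','cx','cy','k1')})
E
```

```text
shift cm [-32.34 -30.6    7.11] turn [-1.000e-03  1.000e-03  1.283e+00] clock 0.1 q7 -0.11
cam in tool [ 0.06770977  0.00035036 -0.14202915] [-2.65351475e-01  4.22631750e-04  9.64151656e-01] {'fx': 375.49562941553256, 'cx': 315.13777604102205, 'cy': 242.53501288883453, 'k1': -0.07040442330169508}
```

Call:
{"name": "play_rows", "arguments": {"motion": [[-3.2,-3,0.7,0,0,0.13,1],[-6.4,-6,1.4,0,0,0.26,1],[-9.6,-9,2.1,0,0,0.39,1],[-12.8,-12,2.8,0,0,0.52,1],[-16,-15,3.5,0,0,0.65,1]], "squeeze": 30}}

```text
clock: 0.6
position: [0.3418, 0.365, 0.196]
tool_rot: [-3.141, 0.0, 2.061]
force: [1.9, 0.2, -0.2]
grip_width: 0.0855
finger_force: 0.0
```

```bash
python3 -c "
from h import *
goto(.426,.157,.16,-.137)"
```

```text
shift cm [-22.32  -2.38   3.6 ] turn [-0.     0.     0.628] clock 0.6 q7 -0.37
```

Call:
{"name": "play_rows", "arguments": {"motion": [[-4.5,-0.5,0.7,0,0,0.13,0],[-9,-1,1.4,0,0,0.26,0],[-13.5,-1.5,2.1,0,0,0.38,0],[-18,-2,2.8,0,0,0.5,0],[-22.3,-2.4,3.6,0,0,0.63,0]]}}

```text
clock: 1.1
position: [0.4269, 0.1574, 0.1602]
tool_rot: [3.141, -0.0, 1.432]
force: [1.1, 1.1, -0.0]
grip_width: 0.043
finger_force: 0.0
```

```bash
python3 - <<'E'
from h import *
ci=viewer.camera_info('wrist');p,d=viewer.grab_frame('wrist');p=p[:,:,::-1].copy();cv2.imwrite('pics/w1.png',p)
print(observe()['position'],observe()['tool_rot'],observe()['grip_width'],proj(ci,[[.426,.157,.014],[.44,.02,.006]]))
goto(.426,.157,.002,-.137)
E
```

```text
[0.42862279 0.15113846 0.15935646] [3.14088175e+00 2.60651745e-03 1.41675148e+00] 0.042998343482762026 [[314.58251118 229.00351695]
 [350.60702157 370.03032028]]
shift cm [ 0.58 -0.36 15.73] turn [ 0.001  0.003 -0.017] clock 1.15 q7 -0.42
```

View pics/w1.png

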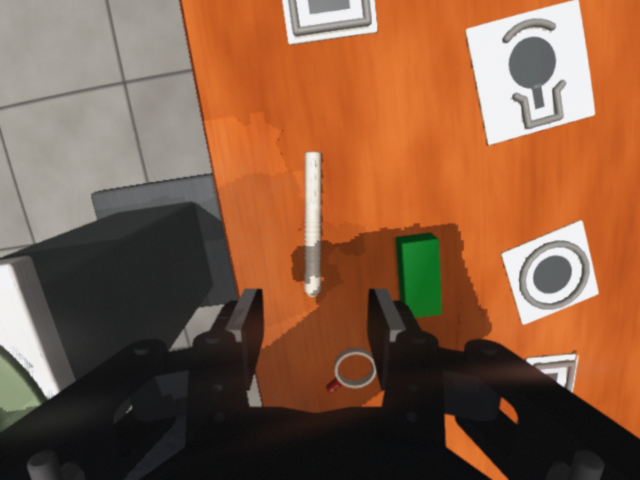

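The wrist view shows the penlight from (313,152) to (313,296), where I expected it. The green box at (420,275) is clear of the fingers.

```bash
python3 - <<'E'
from h import *
ci=viewer.camera_info('wrist');p,d=viewer.grab_frame('wrist');h=cv2.cvtColor(p,cv2.COLOR_RGB2HSV)
m=(h[...,1]<70)&(h[...,2]>60);m[:,:290]=0;m[:,340:]=0;m[:130]=0;m[310:]=0
c,y,s=rect(m,ci,.009);print(c,y,s)
h2=(h[...,1]>150)&((h[...,0]<4)|(h[...,0]>175))
s=observe();print(s['position'],s['tool_rot'])
goto(c[0],c[1],.002,y-np.pi/2)
E
```

```text
[0.4242738  0.15768655] 1.4308863 [11.918020248413086, 116.92185974121094]
[0.42761682 0.15419987 0.15964687] [-3.14144432e+00  2.25581966e-03  1.42538357e+00]
shift cm [ 0.33 -0.38 15.76] turn [-0.     0.002 -0.006] clock 1.2 q7 -0.42
```

Call:
{"name": "play_rows", "arguments": {"motion": [[0,-0.1,4,0,0,0,0],[0,-0.2,8,0,0,0,0],[0,-0.2,12,0,0,0,0],[0,-0.2,14.5,0,0,0,0],[0,-0.2,15.7,0,0,0,0]]}}

```text
clock: 1.7
position: [0.4235, 0.1592, 0.0013]
tool_rot: [-3.139, 0.001, 1.437]
force: [0.5, -0.3, -0.4]
grip_width: 0.0429
finger_force: 0.0
```

Call:
{"name": "play_rows", "arguments": {"motion": [[0,0,0,0,0,0,-0.4],[0,0,0,0,0,0,-0.8],[0,0,0,0,0,0,-1],[0,0,0,0,0,0,-1],[0,0,0,0,0,0,-1]]}}

```text
clock: 2.2
position: [0.4251, 0.16, 0.0042]
tool_rot: [3.14, -0.001, 1.437]
force: [-1.5, -0.3, 13.4]
grip_width: 0.0125
finger_force: 33.8
```

Call:
{"name": "play_rows", "arguments": {"motion": [[0,0,-2,0,0,0,-1],[0,0,-4,0,0,0,-1],[0,0,-6,0,0,0,-1],[0,0,-8,0,0,0,-1],[0,0,-8,0,0,0,-1]]}}

```text
clock: 2.7
position: [0.4256, 0.1602, 0.0856]
tool_rot: [3.139, -0.002, 1.437]
force: [0.4, -0.1, -0.4]
grip_width: 0.0126
finger_force: 32.2
```

```bash
python3 -c "
from h import *
goto(.627,-.0757,.08,-.075)"
```

```text
shift cm [-20.69  23.11   0.58] turn [ 0.003 -0.002 -0.059] clock 2.7 q7 -0.35
```

Call:
{"name": "play_rows", "arguments": {"motion": [[-3,3.3,0,0,0,-0.01,-1],[-6,6.6,0.1,0,0,-0.02,-1],[-9,9.9,0.2,0,0,-0.03,-1],[-12,13.2,0.3,0,0,-0.04,-1],[-15,16.5,0.5,0,0,-0.06,-1]]}}

```text
clock: 3.2
position: [0.569, -0.0126, 0.0781]
tool_rot: [3.141, -0.0, 1.497]
force: [0.9, 0.2, -1.2]
grip_width: 0.0124
finger_force: 32.2
```

```bash
python3 -c "
from h import *
goto(.627,-.0735,.08,-.075)"
```

```text
shift cm [-5.64  6.23 -0.19] turn [ 0.    -0.     0.002] clock 3.2 q7 0.05
```

Call:
{"name": "play_rows", "arguments": {"motion": [[-2,2,0,0,0,0,-1],[-4,4.2,0,0,0,0,-1],[-5.6,6.2,0,0,0,0,-1],[-5.6,6.2,0,0,0,0,-1],[-5.6,6.2,0,0,0,0,-1]]}}

```text
clock: 3.7
position: [0.6254, -0.0718, 0.0777]
tool_rot: [-3.141, -0.0, 1.496]
force: [0.5, 0.1, 0.0]
grip_width: 0.0127
finger_force: 32.2
```

```bash
python3 - <<'E'
from h import *
s=observe();ci=viewer.camera_info('wrist');p,d=viewer.grab_frame('wrist');cv2.imwrite('pics/w2.png',p[:,:,::-1])
print(s['position'],s['tool_rot'])
h=cv2.cvtColor(p,cv2.COLOR_RGB2HSV)
m=((h[...,1]<60)&(h[...,2]>90)).astype(np.uint8);cs,_=cv2.findContours(m,cv2.RETR_EXTERNAL,cv2.CHAIN_APPROX_NONE)
for c in cs:
    if cv2.contourArea(c)>1500:
        print(cv2.boundingRect(c))
E
```

```text
[ 0.62542449 -0.07176616  0.0777225 ] [-3.14091012e+00 -1.61080843e-04  1.49613862e+00]
(540, 194, 100, 249)
(270, 128, 92, 285)
(590, 0, 50, 51)
(231, 0, 152, 59)
```

View pics/w2.png

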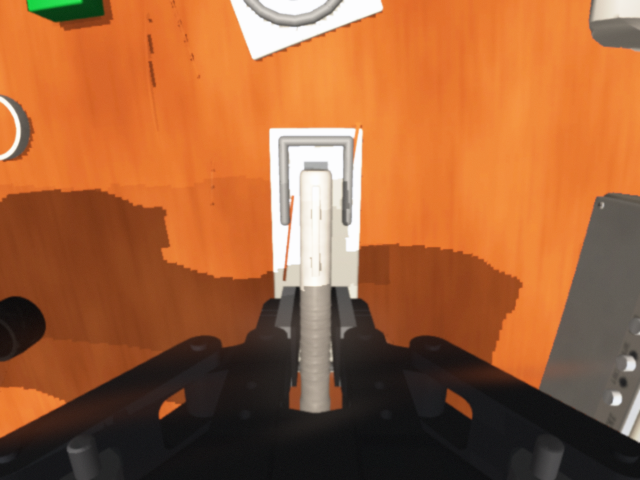

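The penlight is lined up with its slot: pen column is about 316 and the tray's centre is also 316. Lowering it now.

Call:
{"name": "play_rows", "arguments": {"motion": [[-0.2,0.15,2,0,0,0,-1],[-0.2,0.15,4,0,0,0,-1],[-0.2,0.15,5.8,0,0,0,-1],[-0.2,0.15,6.5,0,0,0,-1],[-0.2,0.15,6.9,0,0,0,-1]]}}

```text
clock: 4.25
position: [0.6266, -0.073, 0.0089]
tool_rot: [-3.141, -0.0, 1.497]
force: [0.5, -0.0, 0.4]
grip_width: 0.0128
finger_force: 32.2
```

Call:
{"name": "play_rows", "arguments": {"motion": [[0,0,0,0,0,0,-0.6],[0,0,0,0,0,0,-0.4],[0,0,0,0,0,0,-0.3],[0,0,0,0,0,0,-0.2],[0,0,0,0,0,0,-0.2]]}}

```text
clock: 4.75
position: [0.6272, -0.0737, 0.0096]
tool_rot: [3.141, -0.0, 1.497]
force: [-0.8, -0.1, 0.5]
grip_width: 0.0342
finger_force: 0.0
```

Call:
{"name": "play_rows", "arguments": {"motion": [[0,0,-1.5,0,0,0,-0.2],[0,0,-4,0,0,0,-0.2],[0,0,-7,0,0,0,-0.2],[0,0,-10,0,0,0,-0.2],[0,0,-12,0,0,0,0]]}}

```text
clock: 5.25
position: [0.6277, -0.0739, 0.1326]
tool_rot: [3.139, -0.0, 1.496]
force: [-0.5, 0.5, -0.2]
grip_width: 0.0426
finger_force: 0.0
```

```bash
python3 - <<'E'
from h import *
s=observe();ci=viewer.camera_info('wrist');p,d=viewer.grab_frame('wrist');cv2.imwrite('pics/w3.png',p[:,:,::-1])
goto(.44,.02,.13,-.91)
E
```

```text
shift cm [  7.98 -19.53   0.41] turn [ 0.005 -0.003  0.836] clock 5.3 q7 0.12
```

View pics/w3.png

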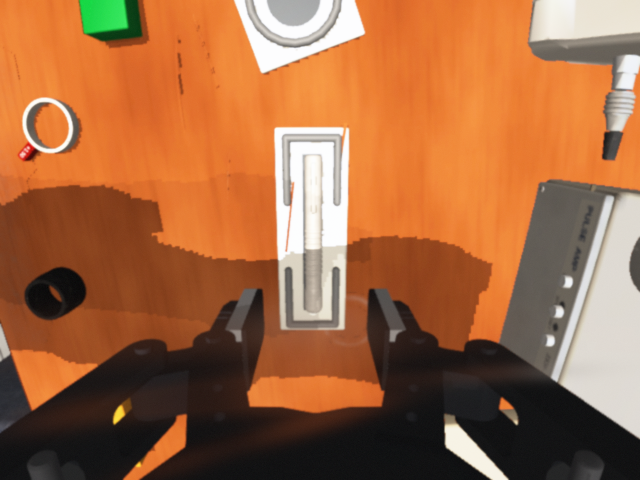

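The penlight lies centred in its slot: it spans rows 153–312 and the slot 138–323. The lens rim is at (49,126) and its tab at (26,152).

```bash
cat >> h.py <<'E'
def lens(p,ci,box):
    """rim centre, tab centre, on planes; box = u0,v0,u1,v1"""
    u0,v0,u1,v1=box;h=cv2.cvtColor(p,cv2.COLOR_RGB2HSV);w=np.zeros(h.shape[:2],bool);w[v0:v1,u0:u1]=1
    m=(h[...,1]<60)&(h[...,2]>100)&w
    cs,_=cv2.findContours(m.astype(np.uint8),cv2.RETR_EXTERNAL,cv2.CHAIN_APPROX_NONE);c=max(cs,key=cv2.contourArea)[:,0]
    W=ray(ci,c,.007)[:,:2];(x,y),ax,_=cv2.fitEllipse((W*1000).astype(np.float32))
    r=((h[...,0]<4)|(h[...,0]>174))&(h[...,1]>140)&(h[...,2]>40)&w
    n,l,st,ce=cv2.connectedComponentsWithStats(r.astype(np.uint8));k=1+st[1:,4].argmax()
    t=ray(ci,ce[k],.006)[0,:2];c=np.array([x,y])/1000
    td=t-c;print('rim',c,'axes mm',ax,'tab',t,'px',ce[k],st[k,4],'dist',np.hypot(*td))
    return c,td/np.hypot(*td)
E
python3 - <<'E'
from h import *
p=cv2.imread('pics/w3.png')[:,:,::-1].copy();ci=viewer.camera_info('wrist')
c,t=lens(p,ci,(5,80,90,175));yaw=np.arctan2(t[1],t[0])+np.pi/2;print(yaw)
goto(c[0],c[1],.13,yaw)
E
```

```text
rim [0.44452066 0.02050797] axes mm (38.01123809814453, 39.61735534667969) tab [0.42372926 0.00360217] px [ 28.20714286 151.97142857] 140 dist 0.026797168067816256
-0.8881094736509931
shift cm [  8.07 -19.09   0.42] turn [ 0.005 -0.003  0.814] clock 5.3 q7 0.12
```

Call:
{"name": "play_rows", "arguments": {"motion": [[1.6,-3.8,0,0,0,0.14,0.3],[3.2,-7.6,0,0,0,0.29,0.3],[4.8,-11.4,0,0,0,0.43,0.3],[6.4,-15.2,0.2,0,0,0.58,0.3],[8.0,-19.1,0.4,0,0,0.72,0.3]]}}

```text
clock: 5.8
position: [0.4412, 0.0208, 0.126]
tool_rot: [-3.142, -0.001, 0.77]
force: [1.1, 2.0, -0.6]
grip_width: 0.0556
finger_force: 0.0
```

Call:
{"name": "play_rows", "arguments": {"motion": [[0,0,0,0,0,0.09,0.3],[0,0,0,0,0,0.09,0.3],[0,0,0,0,0,0.09,0.3],[0,0,0,0,0,0.09,0.3],[0,0,0,0,0,0.09,0.3]]}}

```text
clock: 6.3
position: [0.443, 0.0197, 0.1254]
tool_rot: [3.141, -0.0, 0.687]
force: [0.2, 0.0, -0.8]
grip_width: 0.0551
finger_force: 0.0
```

```bash
python3 - <<'E'
from h import *
ci=viewer.camera_info('wrist');p,d=viewer.grab_frame('wrist');cv2.imwrite('pics/w4.png',p[:,:,::-1])
u=proj(ci,[.4445,.0205,.007])[0].astype(int);print(u)
s=observe();print(s['position'],s['tool_rot'],s['grip_width'])
c,t=lens(p,ci,(u[0]-55,u[1]-60,u[0]+55,u[1]+60));yaw=np.arctan2(t[1],t[0])+np.pi/2;print(yaw)
goto(c[0],c[1],.002,yaw)
E
```

```text
[316 234]
[0.44283633 0.01975998 0.12529419] [ 3.14147636e+00 -9.58170503e-06  6.86992436e-01] 0.05552326701581581
rim [0.44422754 0.02061022] axes mm (36.4898681640625, 38.16212463378906) tab [0.4233862  0.00501552] px [314.62244898 268.44897959] 98 dist 0.026029903753464822
-0.9284110983621106
shift cm [ 0.16  0.02 12.33] turn [ 0.    -0.     0.045] clock 6.35 q7 -0.68
```

View pics/w4.png

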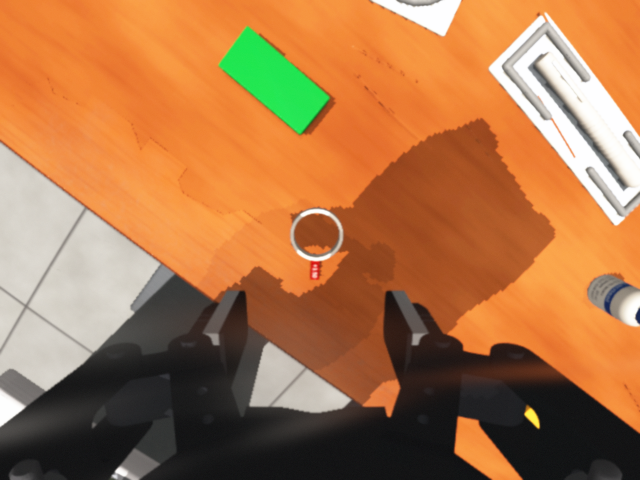

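The lens rim is at (316,234), centred between the fingers, with the tab toward the camera. Descending to grip it.

Call:
{"name": "play_rows", "arguments": {"motion": [[0.1,0,4,0,0,0.03,0.3],[0.15,0,8,0,0,0.03,0.3],[0.15,0,11,0,0,0.03,0.3],[0.15,0,12,0,0,0.03,0.2],[0.15,0,12.4,0,0,0.03,0.2]]}}

```text
clock: 6.85
position: [0.4435, 0.0206, 0.0008]
tool_rot: [-3.141, 0.001, 0.656]
force: [0.3, -0.3, 0.2]
grip_width: 0.0512
finger_force: 0.0
```

Call:
{"name": "play_rows", "arguments": {"motion": [[0,0,0,0,0,0,0],[0,0,0,0,0,0,-0.2],[0,0,0,0,0,0,-0.3],[0,0,0,0,0,0,-0.5],[0,0,0,0,0,0,-0.5]]}}

```text
clock: 7.35
position: [0.4444, 0.0212, 0.0024]
tool_rot: [3.141, -0.002, 0.657]
force: [-2.1, -1.3, 11.7]
grip_width: 0.035
finger_force: 30.9
```

Call:
{"name": "play_rows", "arguments": {"motion": [[0,0,-1,0,0,0,-0.5],[0,0,-3,0,0,0,-0.5],[0,0,-6,0,0,0,-0.5],[0,0,-9,0,0,0,-0.5],[0,0,-9,0,0,0,-0.5]]}}

```text
clock: 7.85
position: [0.4452, 0.0216, 0.095]
tool_rot: [3.14, -0.005, 0.657]
force: [0.5, 0.3, 0.4]
grip_width: 0.0357
finger_force: 30.1
```

```bash
python3 - <<'E'
from h import *
# rim centre target: tray origin + 7.5mm along tray y
a=.152;x,y=np.array([.6104,.2522])+.0075*np.array([-np.sin(a),np.cos(a)]);print(x,y)
goto(x,y,.09,a)
E
```

```text
0.6092643846917379 0.25961352668246634
shift cm [27.52 -8.83  0.62] turn [ 0.004 -0.003 -1.066] clock 7.85 q7 -0.64
```

Call:
{"name": "play_rows", "arguments": {"motion": [[3.4,-1.1,0.1,0,0,-0.13,-0.5],[6.8,-2.2,0.2,0,0,-0.27,-0.5],[10.2,-3.3,0.3,0,0,-0.4,-0.5],[13.6,-4.4,0.4,0,0,-0.54,-0.5],[17,-5.5,0.5,0,0,-0.67,-0.5]]}}

```text
clock: 8.35
position: [0.5453, 0.17, 0.0868]
tool_rot: [3.141, -0.0, 1.333]
force: [-0.3, -0.3, -0.2]
grip_width: 0.0352
finger_force: 30.1
```

```bash
python3 -c "
from h import *
goto(.6093,.2596,.08,.152)"
```

```text
shift cm [10.22  4.11  0.68] turn [ 0.   -0.   -0.39] clock 8.35 q7 -0.39
```

Call:
{"name": "play_rows", "arguments": {"motion": [[3.4,1.4,0.2,0,0,-0.13,-0.5],[6.8,2.8,0.4,0,0,-0.26,-0.5],[10.2,4.1,0.6,0,0,-0.39,-0.5],[10.2,4.1,0.6,0,0,-0.39,-0.5],[10.2,4.1,0.6,0,0,-0.39,-0.5]]}}

```text
clock: 8.85
position: [0.6089, 0.2577, 0.0802]
tool_rot: [-3.141, 0.0, 1.717]
force: [-0.6, -0.9, 0.1]
grip_width: 0.0352
finger_force: 30.1
```

```bash
python3 - <<'E'
from h import *
s=observe();ci=viewer.camera_info('wrist');p,d=viewer.grab_frame('wrist');cv2.imwrite('pics/w5.png',p[:,:,::-1])
print(s['position'],s['tool_rot'])
goto(.6093,.2596,.0065,.152)
E
```

```text
[0.60887407 0.25771594 0.08018343] [-3.14109069e+00  4.21461015e-04  1.71673836e+00]
shift cm [0.26 0.1  7.38] turn [-0.001  0.001 -0.007] clock 8.9 q7 -0.2
```

View pics/w5.png

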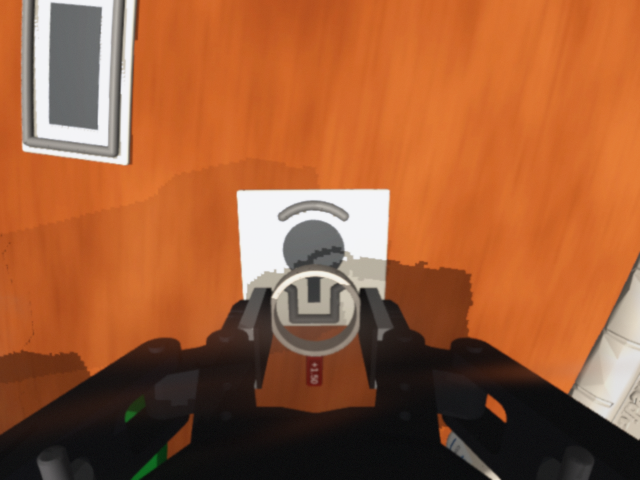

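The lens is held level with its tab at column 315, in line with the channel at 314. Lowering it now.

Call:
{"name": "play_rows", "arguments": {"motion": [[0.2,0,2,0,0,0,-0.5],[0.2,0,4,0,0,0,-0.5],[0.2,0,6,0,0,0,-0.5],[0.2,0,6.9,0,0,0,-0.5],[0.2,0,7.3,0,0,0,-0.5]]}}

```text
clock: 9.4
position: [0.6085, 0.2587, 0.0069]
tool_rot: [-3.141, 0.001, 1.716]
force: [0.3, 0.4, 0.1]
grip_width: 0.0352
finger_force: 30.1
```

Call:
{"name": "play_rows", "arguments": {"motion": [[0,0,0,0,0,0,-0.1],[0,0,0,0,0,0,0.1],[0,0,0,0,0,0,0.2],[0,0,0,0,0,0,0.25],[0,0,0,0,0,0,0.25]]}}

```text
clock: 9.9
position: [0.609, 0.2597, 0.0077]
tool_rot: [3.141, -0.0, 1.717]
force: [0.0, 0.6, 0.1]
grip_width: 0.0533
finger_force: 0.0
```

Call:
{"name": "play_rows", "arguments": {"motion": [[0,0,-1.5,0,0,0,0.25],[0,0,-4,0,0,0,0.25],[0,0,-7,0,0,0,0.25],[0,0,-10,0,0,0,0.25],[0,0,-12,0,0,0,0.25]]}}

```text
clock: 10.4
position: [0.6096, 0.2597, 0.1307]
tool_rot: [3.139, -0.001, 1.717]
force: [-0.3, 0.1, -0.1]
grip_width: 0.0537
finger_force: 0.0
```

```bash
python3 - <<'E'
from h import *
ci=viewer.camera_info('wrist');p,d=viewer.grab_frame('wrist');cv2.imwrite('pics/w6.png',p[:,:,::-1])
goto(.424,-.104,.13,-.2)
E
```

```text
shift cm [-33.32 -23.76   0.15] turn [ 0.005 -0.003  0.346] clock 10.45 q7 -0.21
```

View pics/w6.png

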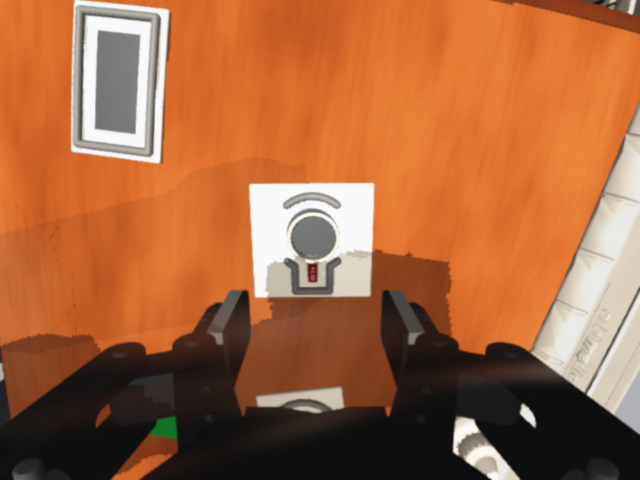

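The lens lies in its outline with the tab at (313,272), inside the channel. Next is the loupe.

Call:
{"name": "play_rows", "arguments": {"motion": [[-4,-2.85,0,0,0,0.07,0.3],[-8,-5.7,0,0,0,0.13,0.3],[-12,-8.55,0,0,0,0.2,0.3],[-16,-11.4,0,0,0,0.27,0.3],[-20,-14.2,0,0,0,0.34,0.3]]}}

```text
clock: 10.95
position: [0.4964, 0.0396, 0.1282]
tool_rot: [3.141, -0.001, 1.374]
force: [1.1, -1.0, 0.1]
grip_width: 0.0553
finger_force: 0.0
```

```bash
python3 -c "
from h import *
goto(.424,-.104,.13,-.2)"
```

```text
shift cm [-15.5   -4.3   -0.19] turn [ 0.001 -0.001  0.003] clock 10.95 q7 -0.18
```

Call:
{"name": "play_rows", "arguments": {"motion": [[-4,-1.1,0,0,0,0,0.3],[-8,-2.2,0,0,0,0,0.3],[-12,-3.3,0,0,0,0,0.3],[-15.5,-4.3,0,0,0,0,0.3],[-15.5,-4.3,0,0,0,0,0.3]]}}

```text
clock: 11.45
position: [0.4234, -0.1066, 0.1282]
tool_rot: [3.141, 0.001, 1.371]
force: [0.4, 1.6, -0.1]
grip_width: 0.0556
finger_force: 0.0
```

```bash
python3 - <<'E'
from h import *
ci=viewer.camera_info('wrist');p,d=viewer.grab_frame('wrist');cv2.imwrite('pics/w7.png',p[:,:,::-1])
s=observe();print(s['position'],s['tool_rot'])
u=proj(ci,[.424,-.104,.013])[0].astype(int);print(u)
g=p.max(2);m=np.zeros(g.shape,bool);m[u[1]-50:u[1]+50,u[0]-50:u[0]+50]=1
n,l,st,ce=cv2.connectedComponentsWithStats(((g<45)&m).astype(np.uint8));print(st[1:],ce[1:])
E
```

```text
[ 0.42474025 -0.10458745  0.12819049] [ 3.14064474e+00 -1.92436938e-04  1.37280737e+00]
[315 234]
[[288 209  49  53 886]] [[311.1489842  237.05191874]]
```

View pics/w7.png

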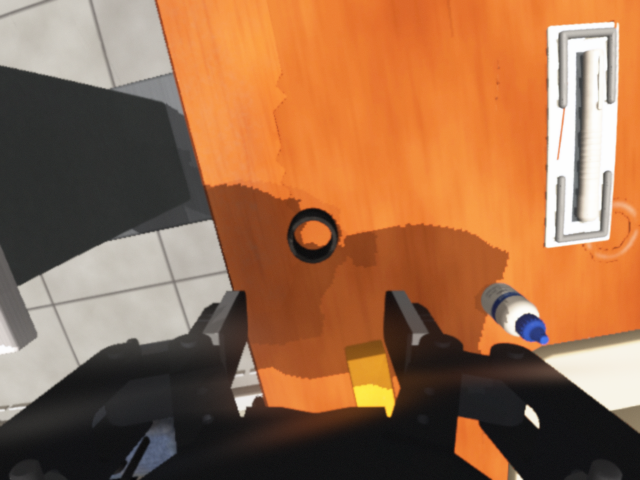

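The loupe is at (313,236), about 1 mm from the prediction. Gripping it with the tips about 8 mm above the desk.

Call:
{"name": "play_rows", "arguments": {"motion": [[0,-0.1,3,0,0,0,0.3],[0,-0.1,6,0,0,0,0.3],[0,-0.1,9,0,0,0,0.3],[0,-0.1,11,0,0,0,0.3],[0,-0.1,11.8,0,0,0,0.2]]}}

```text
clock: 12.0
position: [0.4243, -0.1017, 0.0081]
tool_rot: [-3.14, -0.0, 1.378]
force: [1.3, 0.2, 0.5]
grip_width: 0.0513
finger_force: 0.0
```

Call:
{"name": "play_rows", "arguments": {"motion": [[0,0,0,0,0,0,0],[0,0,0,0,0,0,-0.2],[0,0,0,0,0,0,-0.5],[0,0,0,0,0,0,-0.5],[0,0,0,0,0,0,-0.5]]}}

```text
clock: 12.5
position: [0.4251, -0.1025, 0.0102]
tool_rot: [3.14, -0.0, 1.377]
force: [-0.7, 0.8, 11.3]
grip_width: 0.0321
finger_force: 31.0
```

Call:
{"name": "play_rows", "arguments": {"motion": [[0,0,-1,0,0,0,-0.5],[0,0,-3,0,0,0,-0.5],[0,0,-6,0,0,0,-0.5],[0,0,-8,0,0,0,-0.5],[0,0,-8,0,0,0,-0.5]]}}

```text
clock: 13.0
position: [0.4257, -0.1027, 0.0922]
tool_rot: [3.137, -0.001, 1.377]
force: [0.1, 0.3, -0.6]
grip_width: 0.0321
finger_force: 30.2
```

```bash
python3 -c "
from h import *
goto(.6273,.0857,.09,.1)"
```

```text
shift cm [22.37 16.15  0.31] turn [ 0.004 -0.    -0.294] clock 13.0 q7 0.17
```

Call:
{"name": "play_rows", "arguments": {"motion": [[4,2.9,0,0,0,-0.06,-0.5],[8,5.8,0,0,0,-0.12,-0.5],[12,8.7,0,0,0,-0.18,-0.5],[16,11.6,0.1,0,0,-0.24,-0.5],[19.5,14.1,0.2,0,0,-0.29,-0.5]]}}

```text
clock: 13.5
position: [0.6017, 0.0639, 0.0875]
tool_rot: [3.141, -0.0, 1.67]
force: [0.6, -0.7, -0.1]
grip_width: 0.0326
finger_force: 30.2
```

```bash
python3 -c "
from h import *
goto(.6273,.0857,.08,.1)"
```

```text
shift cm [1.92 2.76 0.75] turn [ 0.    -0.    -0.001] clock 13.5 q7 0.07
```

Call:
{"name": "play_rows", "arguments": {"motion": [[1,1.4,0.4,0,0,0,-0.5],[1.9,2.7,0.7,0,0,0,-0.5],[1.9,2.7,0.7,0,0,0,-0.5],[1.9,2.7,0.7,0,0,0,-0.5],[1.9,2.7,0.7,0,0,0,-0.5]]}}

```text
clock: 14.0
position: [0.6249, 0.0822, 0.0805]
tool_rot: [-3.141, 0.0, 1.666]
force: [-0.6, -0.3, -0.6]
grip_width: 0.0323
finger_force: 30.1
```

```bash
python3 - <<'E'
from h import *
ci=viewer.camera_info('wrist');p,d=viewer.grab_frame('wrist');cv2.imwrite('pics/w8.png',p[:,:,::-1])
s=observe();print(s['position'],s['tool_rot'])
goto(.6273,.0857,.0147,.1)
E
```

```text
[0.62498886 0.08226007 0.08059019] [-3.14146280e+00  2.18933922e-04  1.66589972e+00]
shift cm [0.32 0.26 6.59] turn [-0.     0.    -0.005] clock 14.05 q7 0.04
```

View pics/w8.png

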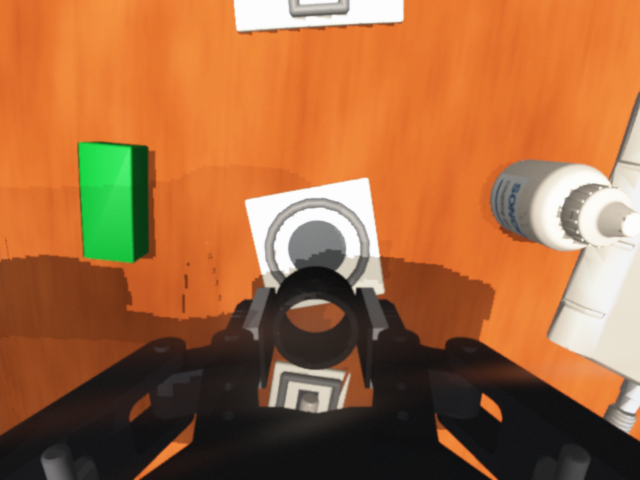

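The loupe is held upright at column 315 and the tray's silhouette is at 317. The gel bottle at (560,205) is clear. Lowering it now.

Call:
{"name": "play_rows", "arguments": {"motion": [[0.3,0.2,2,0,0,0,-0.5],[0.3,0.25,4,0,0,0,-0.5],[0.3,0.25,5.5,0,0,0,-0.5],[0.3,0.25,6.2,0,0,0,-0.5],[0.3,0.25,6.5,0,0,0,-0.5]]}}

```text
clock: 14.55
position: [0.6274, 0.0859, 0.0149]
tool_rot: [-3.141, 0.0, 1.666]
force: [1.1, -0.3, 0.1]
grip_width: 0.0324
finger_force: 30.2
```

Call:
{"name": "play_rows", "arguments": {"motion": [[0,0,0,0,0,0,-0.1],[0,0,0,0,0,0,0.1],[0,0,0,0,0,0,0.2],[0,0,0,0,0,0,0.2],[0,0,0,0,0,0,0.2]]}}

```text
clock: 15.05
position: [0.6278, 0.0863, 0.0156]
tool_rot: [3.141, -0.0, 1.667]
force: [-0.0, -0.0, -0.8]
grip_width: 0.051
finger_force: 0.0
```

Call:
{"name": "play_rows", "arguments": {"motion": [[0,0,-1.5,0,0,0,0.2],[0,0,-4,0,0,0,0.2],[0,0,-7,0,0,0,0.2],[0,0,-10,0,0,0,0.2],[0,0,-12,0,0,0,0.2]]}}

```text
clock: 15.55
position: [0.6283, 0.0863, 0.1387]
tool_rot: [3.139, -0.0, 1.667]
force: [0.4, -0.5, -0.2]
grip_width: 0.0512
finger_force: 0.0
```

```bash
python3 - <<'E'
from h import *
ci=viewer.camera_info('wrist');p,d=viewer.grab_frame('wrist');cv2.imwrite('pics/w9.png',p[:,:,::-1])
goto(.4452,-.236,.15,.037)
E
```

```text
shift cm [-30.33 -21.41  -1.02] turn [ 0.006 -0.001  0.059] clock 15.6 q7 0.02
```

View pics/w9.png

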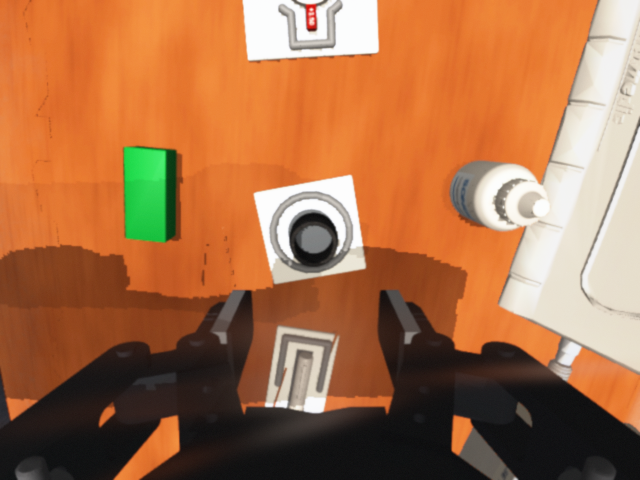

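```bash
python3 - <<'E'
from h import *
ci=viewer.camera_info('wrist');p=cv2.imread('pics/w9.png')
g=p.max(2);m=np.zeros(g.shape,bool);m[195:280,280:345]=1
m=((g<45)&m).astype(np.uint8);cs,_=cv2.findContours(m,cv2.RETR_EXTERNAL,cv2.CHAIN_APPROX_NONE);c=max(cs,key=cv2.contourArea)
print(cv2.boundingRect(c),ray(ci,cv2.minEnclosingCircle(c)[0],.018))
h=cv2.cvtColor(p,cv2.COLOR_BGR2HSV);t=((h[...,1]<60)&(h[...,2]>80)).astype(np.uint8);t[:160]=0;t[290:]=0;t[:,:240]=0;t[:,380:]=0
print(rect(t,ci,.004))
E
```

```text
(293, 238, 40, 28) [[0.62864633 0.07836749 0.018     ]]
(array([0.62659326, 0.08621227]), np.float32(0.27478468), [73.89568328857422, 74.3377914428711])
```

Call:
{"name": "play_rows", "arguments": {"motion": [[-4,-2.8,0,0,0,0.01,0.2],[-8,-5.6,0,0,0,0.02,0.2],[-12,-8.5,-0.3,0,0,0.03,0.2],[-16,-11.3,-0.6,0,0,0.04,0.2],[-20,-14.1,-1,0,0,0.05,0.2]]}}

```text
clock: 16.1
position: [0.5053, -0.1278, 0.1463]
tool_rot: [3.141, 0.0, 1.616]
force: [1.3, -0.8, -0.6]
grip_width: 0.0512
finger_force: 0.0
```

```bash
python3 -c "
from h import *
goto(.4452,-.236,.15,.037)"
```

```text
shift cm [-10.53  -6.49  -0.37] turn [0.001 0.    0.009] clock 16.1 q7 0.35
```

Call:
{"name": "play_rows", "arguments": {"motion": [[-3.5,-2.2,0,0,0,0,0.2],[-7,-4.3,0,0,0,0,0.2],[-10.5,-6.5,0,0,0,0,0.2],[-10.5,-6.5,0,0,0,0,0.2],[-10.5,-6.5,0,0,0,0,0.2]]}}

```text
clock: 16.6
position: [0.4461, -0.2348, 0.1461]
tool_rot: [3.141, 0.0, 1.615]
force: [0.3, 0.8, 0.2]
grip_width: 0.0511
finger_force: 0.0
```

```bash
python3 - <<'E'
from h import *
s=observe();print(s['position'],s['tool_rot'])
ci=viewer.camera_info('wrist');p,d=viewer.grab_frame('wrist')
u=proj(ci,[.445,-.236,.022])[0].astype(int);h=cv2.cvtColor(p,cv2.COLOR_RGB2HSV)
w=np.zeros(h.shape[:2],bool);w[u[1]-90:u[1]+90,u[0]-60:u[0]+60]=1
m=(abs(h[...,0].astype(int)-23)<6)&(h[...,1]>120)&(h[...,2]>110)&w
c,y,sz=rect(m,ci,.020);print(u,c,y,sz);goto(c[0],c[1],.01,y-np.pi/2)
t,_=viewer.grab_frame('top');t=t[:,:,::-1];ct=viewer.camera_info('top')
print('loupe top',rect((t.max(2)<60)&(np.add.outer(abs(np.arange(480)-232)>11,abs(np.arange(640)-283)>11)==0),ct,.03))
a=cv2.resize(t[200:310,150:400],None,fx=3,fy=3,interpolation=cv2.INTER_CUBIC);b=cv2.resize(p[:,:,::-1],(440,330))
cv2.imwrite('pics/w10.png',np.vstack([a[:,:640] if 0 else a[:, :750][:270],np.pad(b,((0,0),(0,310),(0,0)))]))
E
```

```text
[ 0.4461083  -0.23484869  0.14605505] [3.14074850e+00 1.51095461e-04 1.61456976e+00]
[313 236] [ 0.44328891 -0.21422134] 3.1222348 [23.75764274597168, 29.187549591064453]
shift cm [ 1.98 -0.26 13.59] turn [ 1.000e-03  1.000e-03 -1.506e+00] clock 16.65 q7 0.58
loupe top (array([0.62594897, 0.0824734 ]), np.float32(0.78159034), [32.1160774230957, 32.45858383178711])
```

View pics/w10.png

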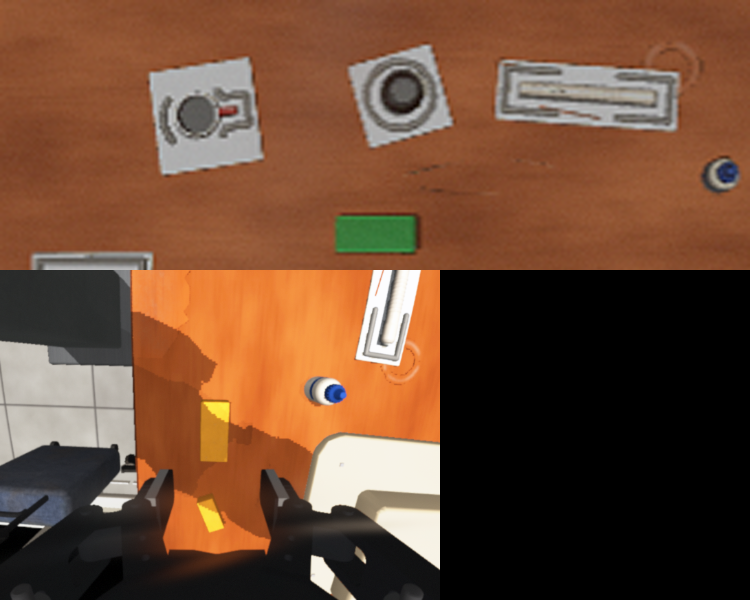

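The loupe sits about 4 mm off centre, inside its ring, and the lens and penlight are in place. The strip box is at (312,234) in the wrist view, as expected. Gripping it.

Call:
{"name": "play_rows", "arguments": {"motion": [[-0.1,-0.1,4,0,0,0,0.2],[-0.1,-0.1,8,0,0,0,0.2],[-0.1,-0.1,11,0,0,0,0.2],[-0.1,-0.1,12.8,0,0,0,0.2],[-0.1,-0.1,13.6,0,0,0,0.1]]}}

```text
clock: 17.2
position: [0.4453, -0.2338, 0.0078]
tool_rot: [-3.14, -0.001, 1.619]
force: [-0.1, 0.4, 0.0]
grip_width: 0.0474
finger_force: 0.0
```

Call:
{"name": "play_rows", "arguments": {"motion": [[0,0,0,0,0,0,-0.1],[0,0,0,0,0,0,-0.3],[0,0,0,0,0,0,-0.6],[0,0,0,0,0,0,-0.6],[0,0,0,0,0,0,-0.6]]}}

```text
clock: 17.7
position: [0.446, -0.2353, 0.0102]
tool_rot: [3.14, 0.0, 1.617]
force: [-1.1, 1.3, 9.9]
grip_width: 0.0292
finger_force: 30.9
```

Call:
{"name": "play_rows", "arguments": {"motion": [[0,0,-1,0,0,0,-0.6],[0,0,-3,0,0,0,-0.6],[0,0,-6,0,0,0,-0.6],[0,0,-9,0,0,0,-0.6],[0,0,-10,0,0,0,-0.6]]}}

```text
clock: 18.2
position: [0.4463, -0.2357, 0.1126]
tool_rot: [3.138, 0.001, 1.616]
force: [1.1, -0.7, -0.8]
grip_width: 0.029
finger_force: 29.8
```

```bash
python3 -c "
from h import *
goto(.4605,.3462,.11,0)"
```

```text
shift cm [58.07  4.07  0.19] turn [0.004 0.001 0.046] clock 18.2 q7 0.61
```

Call:
{"name": "play_rows", "arguments": {"motion": [[4,0.3,0,0,0,0,-0.6],[8.5,0.6,0,0,0,0.01,-0.6],[13,0.9,0,0,0,0.02,-0.6],[17.5,1.2,0,0,0,0.03,-0.6],[22,1.5,0,0,0,0.04,-0.6]]}}

```text
clock: 18.7
position: [0.4499, -0.013, 0.1096]
tool_rot: [3.141, -0.0, 1.576]
force: [-0.0, -0.1, -1.0]
grip_width: 0.0291
finger_force: 29.8
```

Call:
{"name": "play_rows", "arguments": {"motion": [[4.5,0.1,0,0,0,0,-0.6],[9,0.2,0,0,0,0,-0.6],[13.5,0.3,0,0,0,0,-0.6],[18,0.5,0,0,0,0,-0.6],[22,0.6,0,0,0,0,-0.6]]}}

```text
clock: 19.2
position: [0.4546, 0.2077, 0.1096]
tool_rot: [3.141, -0.0, 1.578]
force: [0.9, -0.4, 0.1]
grip_width: 0.0293
finger_force: 29.8
```

```bash
python3 -c "
from h import *
goto(.4605,.3462,.08,0)"
```

```text
shift cm [13.84  0.69  2.97] turn [ 0.    -0.     0.007] clock 19.2 q7 -0.3
```

Call:
{"name": "play_rows", "arguments": {"motion": [[4.5,0.2,0.6,0,0,0,-0.6],[9,0.4,1.2,0,0,0,-0.6],[12.5,0.6,2,0,0,0,-0.6],[13.8,0.6,3,0,0,0,-0.6],[13.8,0.6,3,0,0,0,-0.6]]}}

```text
clock: 19.7
position: [0.459, 0.3446, 0.0781]
tool_rot: [-3.14, 0.001, 1.579]
force: [-0.6, -0.4, -0.4]
grip_width: 0.029
finger_force: 29.8
```

```bash
python3 - <<'E'
from h import *
ci=viewer.camera_info('wrist');p,d=viewer.grab_frame('wrist');cv2.imwrite('pics/w11.png',p[:,:,::-1])
s=observe();print(s['position'],s['tool_rot'])
goto(.4605,.3462,.0147,0)
E
```

```text
[0.45961695 0.34282943 0.07877585] [-3.14066091e+00  1.23921997e-03  1.57743324e+00]
shift cm [0.34 0.1  6.41] turn [-0.001  0.001  0.007] clock 19.75 q7 -0.48
```

View pics/w11.png

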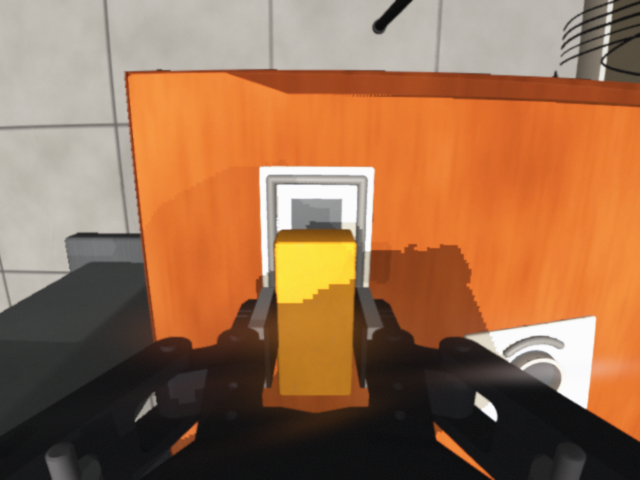

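The strip box is over its tray and in line: box column 315, tray column 317. Lowering and releasing it.

Call:
{"name": "play_rows", "arguments": {"motion": [[0.2,0.1,2,0,0,0,-0.6],[0.2,0.1,4,0,0,0,-0.6],[0.2,0.1,5.5,0,0,0,-0.6],[0.2,0.1,6.1,0,0,0,-0.6],[0.2,0.1,6.4,0,0,0,-0.6]]}}

```text
clock: 20.25
position: [0.4614, 0.3445, 0.0152]
tool_rot: [-3.141, 0.0, 1.576]
force: [0.4, -0.6, -0.5]
grip_width: 0.0294
finger_force: 29.8
```

Call:
{"name": "play_rows", "arguments": {"motion": [[0,0,0,0,0,0,-0.2],[0,0,0,0,0,0,0],[0,0,0,0,0,0,0],[0,0,0,0,0,0,0],[0,0,0,0,0,0,0]]}}

```text
clock: 20.75
position: [0.4612, 0.3455, 0.0156]
tool_rot: [3.141, -0.0, 1.577]
force: [-0.7, -0.1, -0.5]
grip_width: 0.0422
finger_force: 0.0
```

Call:
{"name": "play_rows", "arguments": {"motion": [[0,0,-1.5,0,0,0,0],[0,0,-4,0,0,0,0],[0,0,-7,0,0,0,0],[0,0,-10,0,0,0,0],[0,0,-13,0,0,0,0]]}}

```text
clock: 21.25
position: [0.4611, 0.3451, 0.1476]
tool_rot: [3.141, -0.0, 1.576]
force: [0.4, 0.2, 0.4]
grip_width: 0.0428
finger_force: 0.0
```

```bash
python3 - <<'E'
from h import *
p,d=viewer.grab_frame('wrist');t,_=viewer.grab_frame('top')
a=cv2.resize(t[200:310,150:400,::-1],None,fx=3,fy=3)[:270];b=cv2.resize(p[:,:,::-1],(440,330))
cv2.imwrite('pics/w12.png',np.vstack([a,np.pad(b,((0,0),(0,310),(0,0)))]))
E
```

```text
(no output)
```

View pics/w12.png

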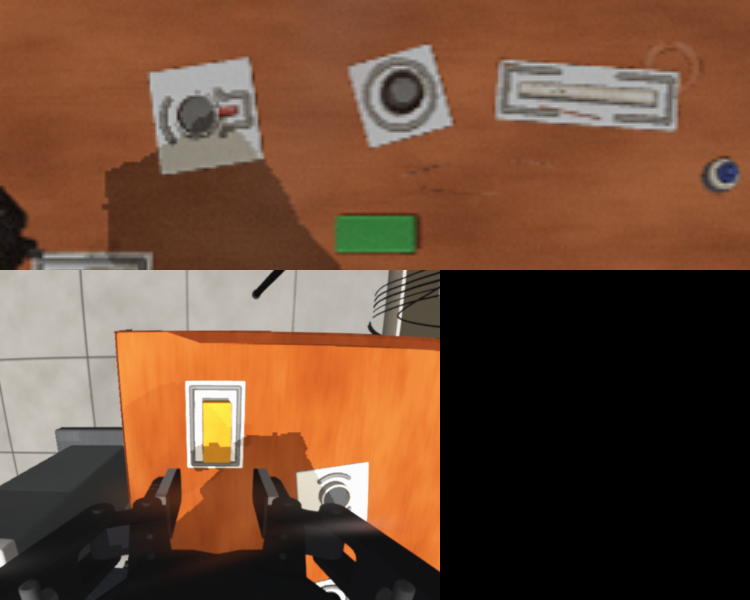

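All four things lie inside their outlines, and the bottles haven't moved. Handing in.

```bash
python3 -c "
from workcell import bot
print(bot.job_done())"
```

```text
the job is handed in; nothing more can be done
None
```

I put the lens, penlight, loupe and strip box in their own trays, let go of everything and handed the job in at about 21 s; the last pictures showed all four inside their outlines and neither bottle disturbed, but the hand-in gave no verdict.

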